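Square the keepsake box home on its riser

TASK

The black keepsake box sits crooked on its small wooden riser and hangs over two edges. Slide it along the riser, without lifting or tipping it, first squarely up against the back rail and then sideways up against the side rail, until it sits in the middle with no edge overhanging. At each rail press on until you clearly feel the box bear against it over and above the sliding drag, by a few newtons and never more than 15, and leave the other things on the table alone.

Things in the scene. Friction and masses are not known exactly. Their poses are not given: they have to be found in the camera images.
- keepsake_box: Plain closed black box, 100 mm (own x) by 140 mm (own y) by 60 mm high, 0.4 to 0.8 kg, standing flat and loose on the riser; too wide to grip across. Origin: centre of its underside. A small brass plate is on its -x face, which looks roughly to the riser's -x. Sliding it takes 1 to 6 N, not known beforehand, more if it is pressed down as well.
- riser: Low fixed wooden platform, top 130 mm (own x) by 170 mm (own y), 30 mm above the table. Origin: centre of its underside. Its +x edge (away from the robot) carries the back rail, its +y edge (robot's left) the side rail; the -x and -y edges are open. Against both rails, axes along the riser's, the box's centre is within 7 mm of the riser's along each axis.
- back_rail: Rigid wooden slat near the riser's +x edge, stops the box in +x: 6 mm thick (x), 144 mm long (y), 26 mm above the riser's top. It is screwed down in slots anywhere within 7 mm either way in x of this pose; where is not measured: feel for it. Origin: underside of the middle of its slots, on the top surface, 53 mm along +x and 10 mm along -y from the riser's centre.
- side_rail: Rigid wooden slat near the riser's +y edge, stops the box in +y: 6 mm thick (y), 104 mm long (x), 26 mm above the riser's top. It is screwed down in slots anywhere within 7 mm either way in y of this pose; where is not measured: feel for it. Origin: underside of the middle of its slots, on the top surface, 73 mm along +y and 10 mm along -x from the riser's centre.
- candle_jar: Bystander: black round candle jar with wooden lid, 76 mm across, 90 mm high. Origin: centre of its underside.
- perfume: Bystander: amber glass bottle 30 by 50 mm with black cap, 94 mm high. Origin: centre of its underside.
- trinket_bowl: Bystander: white bowl 140 mm across, 45 mm high. Origin: centre of its underside.
Not all that is in view belongs to the job. Of the things that look like the riser, the smaller one is meant.

How it is judged:
By the outcome, as a careful person would: the job done as asked, in the order asked, and still so for the second after the job is handed in, with the robot touching nothing.
It also fails if it takes over 72 s, if anything falls off the work surface, if the arm or the gripper's body presses on something with over 40 N, if the wrist force passes 120 N, or if a joint passes its speed limit or range.

ROBOT

A 6-joint arm with a two-finger parallel gripper is mounted at the origin on the work surface. World frame = base frame: x ahead of the robot, y to its left, z up, the work surface at z = 0. Lengths are in mm, angles in degrees, forces in N, time in s.
With the tool pointing down it reaches from about 350 to 850 mm from the base axis. Payload 8.1 kg.
Tool frame: the origin (TCP) lies at the very end of the fingers, on their centre line; the grasp point (between the pads) lies 19 mm behind it; z points along the fingers, y is the line along which they close (so a half turn about z gives the same grasp; the last joint's range is limited). The gripper opens to 85 mm and grips with 20 to 120 N. Pads are 22 mm wide; open, the fingers measure 114 mm over their backs; the gripper's body (76 mm by 85 mm) begins 54 mm behind the grasp point. The pads swing forward as they close: fully open they stand 13 mm farther back than shut.
Start: joints at [67.242, 7.471, 85.268, -0, 87.261, -4.893], TCP at [184.042, 571.081, 231.292] pointing down, gripper open.
Joint ranges: [-169.43, 169.43], [-51.17, 129.36], [1.28, 143.12], [-76.62, 256.62], [0, 156.53], [-152.29, 152.29]. Speed limits (degrees/s): [136.94, 136.94, 159.86, 180, 180, 180].

INTERFACE

Orientations are given as [roll, pitch, yaw] about the fixed x, y, z axes, in that order (R = Rz(yaw) Ry(pitch) Rx(roll)).
In Python, from bench import * gives the robot as it stands.
- The arm moves only by the tool play_rows, never from a script. Its argument "increments" is a list of rows, each a list of 3 entries, a list of its own where there are three numbers: the gripper's target within -1 to 1 (fully open at 1, half-way at 0, shut at -1), then the shift along the tool's x, y, z in mm, then the turn about the tool's z in rad. A call has 1 to 12 rows; each row shifts and turns the commanded pose from where the row before left it, along the tool's axes as they then stand; what a row does not reach is not made up. A row lasts 1/12 s, in which the tool goes at most 41.7 mm and 7.16 degrees, less where a joint would pass 70% of its speed; a pose out of reach is approached as far as the arm can. A call is refused whole if a number of a shift passes 41.7 or a number of a turn 0.125, either way. A call with a gripper value outside its range is refused whole. The fingers move at their own pace and stop on an object; "force" is the grip in N (left out, the last holds). Time passes only in rows, so rows that do not move let the fingers close. It gives the time, the measured TCP pose, the force, the opening and the grip force at its end, in the units of the state.
- sense(): the state, without advancing time (a new reading comes with each control period).
- snapshot(name): name is "scene" or "top" or "wrist"; returns a dict with "color" (384x512x3 uint8, red, green, blue), "intrinsics" (3x3 intrinsics, pixels), "k1" (the pictures are not rectified: a ray, as slopes to the right and down, at radius r is drawn at 1 + k1 r^2 times it, then the intrinsics apply), "world_from_camera" (4x4, takes a point from camera to world coordinates). Camera axes: x right, y down, z forward; pixel columns grow to the right and rows downward; lengths in mm; the calibration is good to about 2 mm. A picture is of the moment at which its call begins. There is no depth.
- hand_in(): hands the job in; it is judged then, once.
Trained networks look in a picture, given as the dict that the camera call returned (one of the last four; its "shot" number tells which), for a name from the list of things; names that differ only in an ending like _2 or _b are one class to them, and where a whole thing is asked for, a point or a joint stands for the part that bears it (a point fixed in the world has none). Each returns a list of dicts, best first, with "p" (0 to 1); they miss things now and then, are a little off and sometimes report something else, mostly with a low value. They report only what shows in the picture. A call takes as long as a camera call. They do not tell look-alikes from the thing itself.
- find_in(query, picture): "xyz" ([x, y, z] in mm, in the coordinates of the camera as it stood for that picture, good to about 4 mm: the middle of the surface that is visible of it).
- regions_of(query, picture): "mask" (384x512 bool, what is visible of it).
- pinpoint(query, picture): "xyz" ([x, y, z] in mm, in the coordinates of the camera as it stood for that picture, good to about 4 mm: a listed point, or the origin of a listed thing).
The state is a dict: "time": time; "joint_pos": joint angles; "qd": joint speeds; "joint_efforts": joint torques, N m; "tool_pos": TCP position; "tcp_rot": TCP orientation; "ft_force": force on the tool from outside, world axes, zero at the start; "wrist_torque": the same for the moment, N m; "finger_gap": finger opening in mm; "grip_force": force on a finger pad.
Only numpy, scipy, OpenCV 4.12 (cv2) and the standard library are available. Lean on these libraries where they do the work, as an engineer would, in place of code of your own. Each camera call takes 0.05 s, during which the arm holds its last target. There are 200 camera calls.

## Working session

There is one attempt and no reset: what is moved stays moved. The work goes in short steps, Python scripts to look and compute and a tool call to move; the robot and the scene stay as the last step left them, time stands still between calls to the robot, and variables do not carry over. Pictures are saved under pics/ and viewed, at most 10 in all, crops included, and the job is handed in when it is done.

Besides the shell and the picture viewer there is one more tool, called after "Emit:" as name(argument=value, ...) on one line, values as JSON. play_rows: Moves the arm, as the interface text tells. Its arguments: {"type":"object","properties":{"increments":{"type":"array","items":{"type":"array"}},"force":{"type":"number"}},"required":["increments"]}

```bash
mkdir -p pics; cat > h.py <<'E'
from bench import *
import numpy as np, cv2
def w(p,c):
    return (np.array(c["world_from_camera"])@np.append(p,1))[:3]
def ray(uv,c,z):
    K=np.array(c["intrinsics"]);k=c["k1"]
    d=np.array([(uv[0]-K[0,2])/K[0,0],(uv[1]-K[1,2])/K[1,1]])
    s=d.copy()
    for _ in range(20): s=d/(1+k*(s@s))
    M=np.array(c["world_from_camera"]);v=M[:3,:3]@np.append(s,1);o=M[:3,3]
    return o+v*(z-o[2])/v[2]
E
python3 - <<'E'
from h import *
s=sense();print({k:np.round(v,2).tolist() for k,v in s.items()})
for n in ["top","scene"]:
    c=snapshot(n);cv2.imwrite(f"pics/{n}0.png",c["color"][...,::-1])
    for q in ["keepsake_box","riser","back_rail","side_rail","candle_jar","perfume","trinket_bowl"]:
        print(n,q,[(round(d["p"],2),w(d["xyz"],c).round().tolist()) for d in pinpoint(q,c)])
E
```

```text
{'time': 0.0, 'joint_pos': [67.24, 7.52, 85.33, 0.0, 87.26, -4.89], 'qd': [-0.05, 0.11, 0.04, -0.06, -0.08, -0.02], 'joint_efforts': [-0.0, -56.94, -50.05, -0.0, 0.01, 0.0], 'tool_pos': [183.83, 570.56, 230.24], 'tcp_rot': [-179.89, -0.01, 162.13], 'ft_force': [0.14, -0.49, -0.69], 'wrist_torque': [0.0, -0.01, 0.02], 'grip_force': 0.0, 'finger_gap': 85.37}
top keepsake_box [(0.62, [551.0, 62.0, 35.0])]
top riser [(0.74, [774.0, -331.0, -2.0]), (0.59, [582.0, 100.0, 3.0])]
top back_rail [(0.88, [840.0, -326.0, 38.0]), (0.52, [643.0, 93.0, 33.0])]
top side_rail [(0.9, [729.0, -239.0, 40.0]), (0.65, [570.0, 170.0, 33.0])]
top candle_jar [(0.98, [768.0, 44.0, 1.0])]
top perfume [(0.75, [629.0, 270.0, -0.0])]
top trinket_bowl [(0.73, [441.0, 319.0, 1.0]), (0.28, [555.0, 59.0, 30.0])]
scene keepsake_box [(0.73, [555.0, 60.0, 30.0]), (0.23, [567.0, 167.0, 29.0])]
scene riser [(0.93, [771.0, -327.0, -2.0]), (0.57, [585.0, 99.0, 2.0])]
scene back_rail [(0.79, [840.0, -328.0, 38.0]), (0.58, [639.0, 91.0, 32.0])]
scene side_rail [(0.9, [735.0, -239.0, 39.0]), (0.71, [565.0, 167.0, 29.0])]
scene candle_jar [(0.92, [773.0, 45.0, 1.0])]
scene perfume [(0.96, [626.0, 272.0, 1.0])]
scene trinket_bowl [(0.69, [439.0, 316.0, 1.0])]
```

View pics/top0.png

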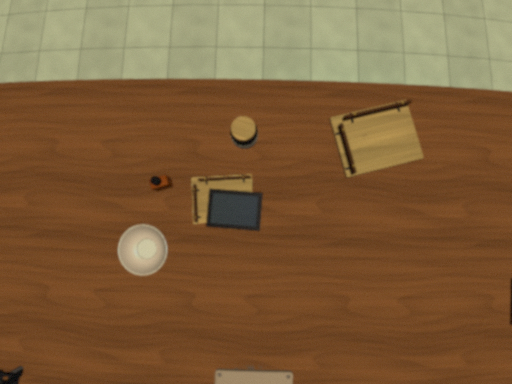

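View pics/scene0.png

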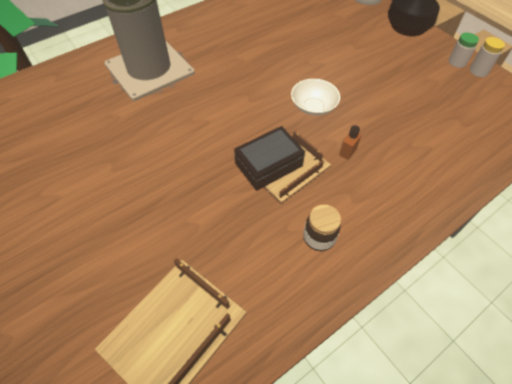

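The small riser is at about pixels 191-253 × 174-224 in the top view. The box (207-262 × 190-229) overhangs its -x and -y edges. The large board at the right is a decoy. Next I'll take a closer look with the wrist camera.

Emit:
play_rows(increments=[[1,[0,0,0],-0.105],[1,[0,0,0],-0.105],[1,[0,0,0],-0.103],[1,[-16,-27,-4],0],[1,[-16,-27,-4],0],[1,[-16,-27,-4],0],[1,[-16,-27,-4],0],[1,[-16,-27,-4],0],[1,[-16,-27,-4],0],[1,[-16,-27,-4],0],[1,[-16,-27,-4],0],[1,[-16,-27,-4],0]])

```text
time: 1.8
tool_pos: [328.8, 326.9, 267.7]
tcp_rot: [180.0, 0.0, -179.9]
ft_force: [0.5, 0.7, 0.1]
finger_gap: 85.4
grip_force: 0.0
```

Emit:
play_rows(increments=[[1,[-16,-27,-4],0],[1,[-16,-27,-4],0],[1,[-16,-27,-4],0],[1,[-16,-27,-4],0],[1,[-16,-27,-4],0],[1,[-16,-27,-4],0],[1,[-16,-27,-4],0],[1,[-16,-27,-4],0],[1,[-16,-27,-4],0],[1,[0,0,0],0]])

```text
time: 2.63
tool_pos: [474.8, 81.2, 304.0]
tcp_rot: [-179.9, 0.1, 179.8]
ft_force: [0.6, 0.3, -0.7]
finger_gap: 85.3
grip_force: 0.0
```

```bash
python3 - <<'E'
from h import *
s=sense();print(s["tool_pos"],s["tcp_rot"],s["ft_force"])
c=snapshot("wrist");np.save("wr0.npy",c,allow_pickle=True);cv2.imwrite("pics/wr0.png",c["color"][...,::-1])
print(np.round(c["world_from_camera"],3))
for q in ["keepsake_box","riser","back_rail","side_rail"]:
    print(q,[(round(d["p"],2),w(d["xyz"],c).round().tolist()) for d in pinpoint(q,c)])
E
```

```text
[474.79140409  81.15919222 304.04184655] [-1.79888980e+02  1.13530554e-01  1.79828941e+02] [ 0.56681646  0.32970338 -0.74738329]
[[ 2.00000e-03  9.58000e-01  2.87000e-01  4.01777e+02]
 [ 1.00000e+00 -2.00000e-03 -2.00000e-03  8.15410e+01]
 [-1.00000e-03  2.87000e-01 -9.58000e-01  4.45581e+02]
 [ 0.00000e+00  0.00000e+00  0.00000e+00  1.00000e+00]]
keepsake_box [(0.7, [557.0, 59.0, 27.0]), (0.55, [638.0, 94.0, 30.0])]
riser [(0.68, [769.0, -331.0, -4.0])]
back_rail [(0.89, [639.0, 92.0, 27.0])]
side_rail [(0.96, [566.0, 171.0, 29.0])]
```

View pics/wr0.png

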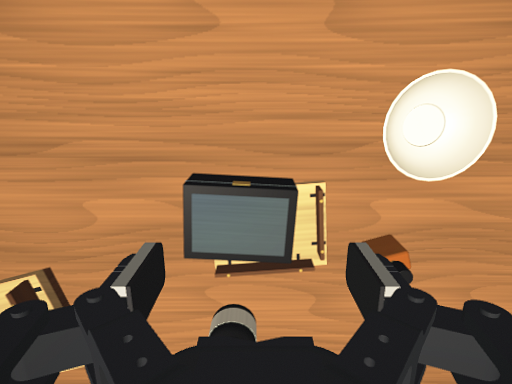

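```bash
python3 - <<'E'
import cv2
i=cv2.imread("pics/wr0.png")[165:285,175:335];cv2.imwrite("pics/wr0c.png",cv2.resize(i,None,fx=5,fy=5,interpolation=cv2.INTER_CUBIC))
E
```

```text
(no output)
```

View pics/wr0c.png

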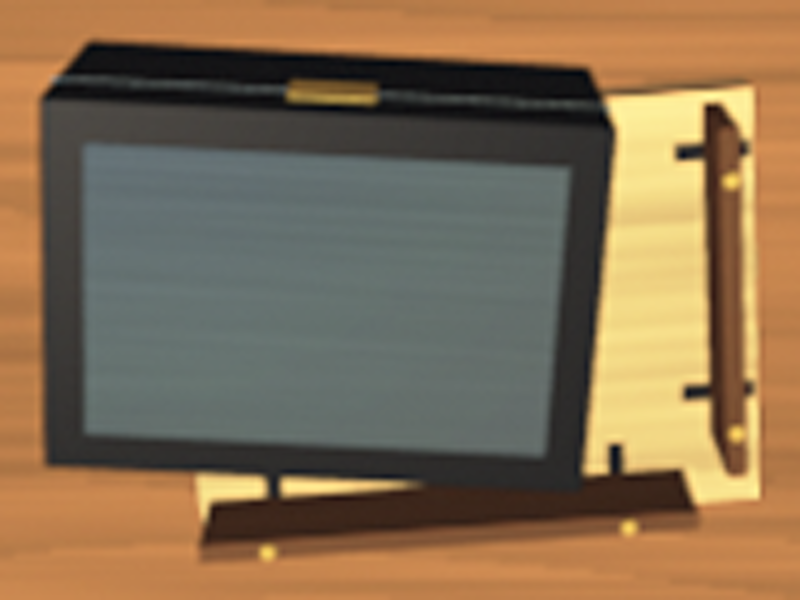

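The black box top has crop corners (45,98), (612,130), (580,487) and (48,463). The riser's +y edge runs from (753,84) to (760,498), and the rails show at the bottom and right.

```bash
python3 - <<'E'
from h import *
c=np.load("wr0.npy",allow_pickle=True).item()
P=lambda u,z: ray(np.array(u)/5+[175-.4,165-.4],c,z)[:2]
b=np.array([P(u,90) for u in [(45,98),(612,130),(580,487),(48,463)]])
print("box",b.round(1).tolist(),"c",b.mean(0).round(1),[np.linalg.norm(b[i]-b[i-1]).round(1) for i in range(4)])
f=lambda d:np.degrees(np.arctan2(-d[0],d[1])).round(2)
print("box yaw",f(b[1]-b[0]),f(b[2]-b[3]),f([-(b[2]-b[1])[1],(b[2]-b[1])[0]]),f([-(b[3]-b[0])[1],(b[3]-b[0])[0]]))
p,q=P((753,84),30),P((760,498),30);d=q-p
print("riser",p,q,np.linalg.norm(d),"yaw",np.degrees(np.arctan2(d[1],d[0])))
r1,r2=P((205,548),56),P((697,515),56)   # back rail +x top edge
print("back rail yaw",f(r2-r1),r1,r2,np.linalg.norm(r2-r1))
r1,r2=P((705,105),56),P((715,440),56); print("side rail top -y edge",r1,r2, np.degrees(np.arctan2((r2-r1)[1],(r2-r1)[0])))
th=np.radians(np.degrees(np.arctan2(d[1],d[0])))
for th in (th,np.radians(3)):
    ex=np.array([np.cos(th),np.sin(th)]);ey=np.array([-ex[1],ex[0]])
    cr=(p+q)/2-85*ey; print("riser c",cr, "box rel",(b.mean(0)-cr)@ex,(b.mean(0)-cr)@ey)
E
```

```text
box [[500.9, -4.5], [509.1, 131.6], [605.5, 126.8], [598.3, -10.2]] c [553.4  60.9] [np.float64(97.6), np.float64(136.3), np.float64(96.5), np.float64(137.2)]
box yaw -3.46 -3.01 -2.83 -3.38
riser [513.85924419 178.7701577 ] [643.50588496 188.91208953] 130.04272468701365 yaw 4.472995871795776
back rail yaw 4.29 [644.37337237  24.18037209] [633.84053646 164.65610522] 140.87005441128707
side rail top -y edge [512.53084688 160.48386622] [610.17373344 168.49190122] 4.6885342453770935
riser c [585.31164904  99.10001647] box rel -34.761438214712534 -35.57194167191484
riser c [583.13112086  98.95761316] box rel -31.650553614108887 -36.42566928459291
```

Emit:
play_rows(increments=[[1,[13,-26,0],-0.08],[1,[0,0,33],0],[1,[0,0,33],0],[1,[0,0,33],0],[1,[0,0,33],0],[1,[0,0,33],0],[1,[0,0,33],0],[1,[0,0,33],0],[1,[0,0,33],0],[1,[0,0,2],0],[1,[0,0,0],0],[1,[0,0,0],0]])

```text
time: 3.88
tool_pos: [460.4, 60.1, 38.9]
tcp_rot: [-180.0, 0.1, -175.3]
ft_force: [1.8, -0.3, 1.3]
finger_gap: 85.7
grip_force: 0.0
```

```bash
python3 - <<'E'
from h import *
s=sense();print(s["tool_pos"],s["tcp_rot"],s["joint_pos"],s["ft_force"])
c=snapshot("wrist");cv2.imwrite("pics/wr1.png",c["color"][...,::-1])
E
```

```text
[460.42690158  60.06972683  38.92311782] [-1.79996689e+02  7.68488065e-02 -1.75280644e+02] [ 1.10121677e+00 -2.87681041e+00  1.17073709e+02  1.69487693e-03
  6.57261964e+01 -9.36188328e+01] [ 1.8054067  -0.31204777  1.28897879]
```

View pics/wr1.png

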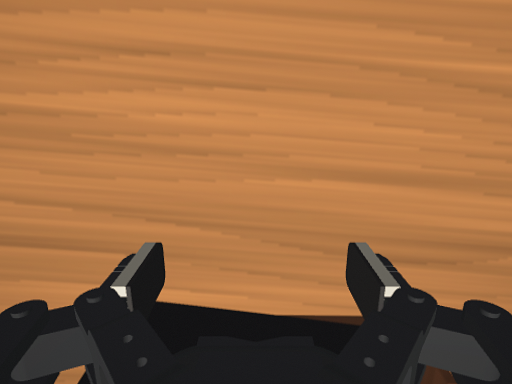

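The box face is just ahead of the open fingers (lower edge of the picture, row ~305), and the path is free. I'll approach and start the slide.

Emit:
play_rows(increments=[[1,[-5,-5,0],0],[1,[-5,0,0],0],[1,[-3,0,0],0],[1,[0,0,0],0],[1,[0,0,0],0]])

```text
time: 4.35
tool_pos: [473.6, 55.4, 37.7]
tcp_rot: [-180.0, 0.0, -175.4]
ft_force: [0.1, 1.0, 0.3]
finger_gap: 85.4
grip_force: 0.0
```

Emit:
play_rows(increments=[[1,[-2,0,0],0],[1,[-2,0,0],0],[1,[-2,0,0],0],[1,[-2,0,0],0],[1,[-2,0,0],0],[1,[-2,0,0],0]])

```text
time: 4.85
tool_pos: [485.2, 56.5, 37.2]
tcp_rot: [180.0, -0.0, -175.3]
ft_force: [-0.4, -0.6, -1.0]
finger_gap: 85.5
grip_force: 0.0
```

Emit:
play_rows(increments=[[1,[-1.5,0,0],0],[1,[-1.5,0,0],0],[1,[-1.5,0,0],0],[1,[-1.5,0,0],0],[1,[-1.5,0,0],0],[1,[-1.5,0,0],0]])

```text
time: 5.35
tool_pos: [493.9, 57.2, 37.2]
tcp_rot: [-180.0, -0.0, -175.4]
ft_force: [-1.7, -0.7, -0.2]
finger_gap: 85.7
grip_force: 0.0
```

Emit:
play_rows(increments=[[1,[-1.5,0,0],0],[1,[-1.5,0,0],0],[1,[-1.5,0,0],0],[1,[-1.5,0,0],0],[1,[-1.5,0,0],0],[1,[-1.5,0,0],0]])

```text
time: 5.85
tool_pos: [502.9, 58.0, 37.2]
tcp_rot: [180.0, -0.0, -175.3]
ft_force: [-3.2, -0.6, 0.5]
finger_gap: 85.0
grip_force: 0.0
```

Emit:
play_rows(increments=[[1,[-1.5,0,0],0],[1,[-1.5,0,0],0],[1,[-1.5,0,0],0],[1,[-1.5,0,0],0],[1,[-1.5,0,0],0],[1,[-1.5,0,0],0]])

```text
time: 6.35
tool_pos: [512.0, 58.7, 37.3]
tcp_rot: [180.0, -0.0, -175.3]
ft_force: [-2.5, 0.4, 0.3]
finger_gap: 85.5
grip_force: 0.0
```

Emit:
play_rows(increments=[[1,[-1,0,0],0],[1,[-1,0,0],0],[1,[-1,0,0],0]])

```text
time: 6.6
tool_pos: [514.9, 58.9, 37.3]
tcp_rot: [-180.0, -0.0, -175.3]
ft_force: [-2.3, -0.3, 0.4]
finger_gap: 85.4
grip_force: 0.0
```

```bash
python3 - <<'E'
from h import *
for n in ["top"]:
    c=snapshot(n);i=c["color"][...,::-1][160:240,180:290];cv2.imwrite("pics/top1.png",cv2.resize(i,None,fx=6,fy=6,interpolation=cv2.INTER_CUBIC))
for _ in range(4):
    snapshot("top"); print(sense()["ft_force"].round(1))
E
```

```text
[-1.9  0.8 -0.4]
[-2.5 -0.5 -1.1]
[-1.6 -0.3  0. ]
[-1.   0.9 -0.6]
```

View pics/top1.png

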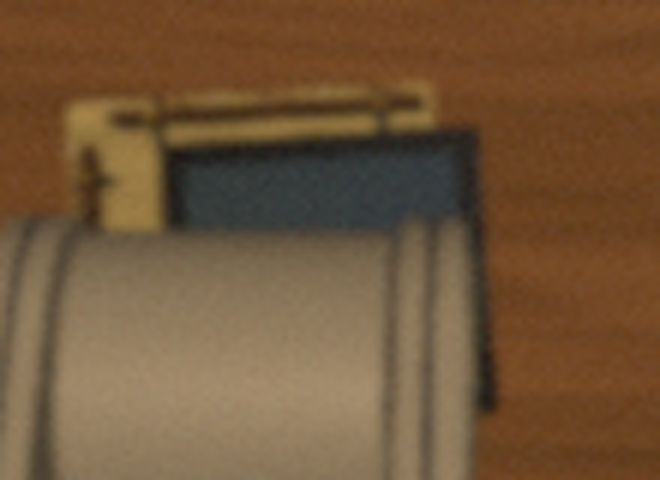

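The box is now square and parallel to the back rail, with roughly 10 mm left (crop rows ~125 to 150). Drag is about 2.5 N, so I'll creep from here.

Emit:
play_rows(increments=[[1,[-1,0,0],0],[1,[-1,0,0],0]])

```text
time: 7.02
tool_pos: [516.8, 59.0, 37.3]
tcp_rot: [-180.0, -0.0, -175.3]
ft_force: [-3.5, -0.5, 0.8]
finger_gap: 85.6
grip_force: 0.0
```

Emit:
play_rows(increments=[[1,[-1,0,0],0],[1,[-1,0,0],0]])

```text
time: 7.18
tool_pos: [518.9, 59.2, 37.3]
tcp_rot: [-180.0, -0.0, -175.3]
ft_force: [-4.1, 0.6, 0.7]
finger_gap: 85.5
grip_force: 0.0
```

Emit:
play_rows(increments=[[1,[-1,0,0],0],[1,[-0.5,0,0],0]])

```text
time: 7.35
tool_pos: [520.5, 59.3, 37.3]
tcp_rot: [-180.0, -0.0, -175.3]
ft_force: [-3.3, -0.5, -0.6]
finger_gap: 85.2
grip_force: 0.0
```

Emit:
play_rows(increments=[[1,[-0.5,0,0],0],[1,[-0.5,0,0],0]])

```text
time: 7.52
tool_pos: [521.4, 59.4, 37.3]
tcp_rot: [-180.0, -0.0, -175.3]
ft_force: [-3.7, -0.6, 0.4]
finger_gap: 85.2
grip_force: 0.0
```

Emit:
play_rows(increments=[[1,[-0.5,0,0],0],[1,[-0.5,0,0],0]])

```text
time: 7.68
tool_pos: [522.4, 59.5, 37.3]
tcp_rot: [-180.0, 0.0, -175.3]
ft_force: [-3.2, 0.4, 1.3]
finger_gap: 85.4
grip_force: 0.0
```

Emit:
play_rows(increments=[[1,[-0.5,0,0],0],[1,[-0.5,0,0],0]])

```text
time: 7.85
tool_pos: [523.4, 59.6, 37.3]
tcp_rot: [-180.0, 0.0, -175.3]
ft_force: [-3.5, -0.8, 1.3]
finger_gap: 85.6
grip_force: 0.0
```

Emit:
play_rows(increments=[[1,[-0.5,0,0],0],[1,[-0.5,0,0],0]])

```text
time: 8.02
tool_pos: [524.4, 59.7, 37.3]
tcp_rot: [-180.0, 0.0, -175.3]
ft_force: [-4.6, -0.8, 0.8]
finger_gap: 85.4
grip_force: 0.0
```

Emit:
play_rows(increments=[[1,[-0.5,0,0],0]])

```text
time: 8.1
tool_pos: [524.9, 59.7, 37.3]
tcp_rot: [180.0, -0.0, -175.3]
ft_force: [-3.6, 0.3, 1.5]
finger_gap: 85.8
grip_force: 0.0
```

Emit:
play_rows(increments=[[1,[-0.5,0,0],0]])

```text
time: 8.18
tool_pos: [525.4, 59.7, 37.3]
tcp_rot: [-180.0, -0.0, -175.3]
ft_force: [-2.9, 0.2, 0.5]
finger_gap: 85.5
grip_force: 0.0
```

Emit:
play_rows(increments=[[1,[-0.5,0,0],0]])

```text
time: 8.27
tool_pos: [525.9, 59.8, 37.3]
tcp_rot: [180.0, 0.0, -175.3]
ft_force: [-3.3, -0.5, -0.2]
finger_gap: 85.6
grip_force: 0.0
```

Emit:
play_rows(increments=[[1,[-0.5,0,0],0]])

```text
time: 8.35
tool_pos: [526.4, 59.8, 37.3]
tcp_rot: [-180.0, -0.0, -175.4]
ft_force: [-3.7, -0.1, 1.1]
finger_gap: 85.7
grip_force: 0.0
```

Emit:
play_rows(increments=[[1,[-0.5,0,0],0]])

```text
time: 8.43
tool_pos: [526.9, 59.9, 37.3]
tcp_rot: [180.0, -0.0, -175.3]
ft_force: [-3.4, -0.3, 0.8]
finger_gap: 85.4
grip_force: 0.0
```

Emit:
play_rows(increments=[[1,[-0.5,0,0],0]])

```text
time: 8.52
tool_pos: [527.4, 59.9, 37.3]
tcp_rot: [-180.0, -0.0, -175.3]
ft_force: [-3.2, -0.1, 0.8]
finger_gap: 85.7
grip_force: 0.0
```

Emit:
play_rows(increments=[[1,[-0.5,0,0],0]])

```text
time: 8.6
tool_pos: [527.8, 60.0, 37.3]
tcp_rot: [180.0, -0.0, -175.3]
ft_force: [-4.2, 0.6, 1.2]
finger_gap: 85.5
grip_force: 0.0
```

Emit:
play_rows(increments=[[1,[-0.5,0,0],0]])

```text
time: 8.68
tool_pos: [528.4, 60.0, 37.3]
tcp_rot: [-180.0, -0.0, -175.3]
ft_force: [-3.7, 0.1, 0.8]
finger_gap: 85.4
grip_force: 0.0
```

Emit:
play_rows(increments=[[1,[-0.4,0,0],0]])

```text
time: 8.77
tool_pos: [528.8, 60.0, 37.3]
tcp_rot: [180.0, 0.0, -175.3]
ft_force: [-3.6, -1.5, 0.5]
finger_gap: 85.7
grip_force: 0.0
```

Emit:
play_rows(increments=[[1,[-0.5,0,0],0]])

```text
time: 8.85
tool_pos: [529.3, 60.1, 37.3]
tcp_rot: [-180.0, -0.0, -175.3]
ft_force: [-3.2, 0.4, 0.9]
finger_gap: 85.5
grip_force: 0.0
```

Emit:
play_rows(increments=[[1,[-0.4,0,0],0]])

```text
time: 8.93
tool_pos: [529.7, 60.1, 37.3]
tcp_rot: [180.0, -0.0, -175.3]
ft_force: [-4.6, -0.3, 1.8]
finger_gap: 85.4
grip_force: 0.0
```

Emit:
play_rows(increments=[[1,[-0.3,0,0],0]])

```text
time: 9.02
tool_pos: [529.7, 60.1, 37.2]
tcp_rot: [180.0, -0.0, -175.4]
ft_force: [-6.4, -0.2, 3.0]
finger_gap: 85.7
grip_force: 0.0
```

Emit:
play_rows(increments=[[1,[-0.3,0,0],0]])

```text
time: 9.1
tool_pos: [529.7, 60.1, 37.2]
tcp_rot: [180.0, -0.1, -175.3]
ft_force: [-7.4, -0.6, 3.3]
finger_gap: 85.7
grip_force: 0.0
```

Contact: the TCP has stopped and the force is rising by about 4 N/mm. I'll press a little more to seat it.

Emit:
play_rows(increments=[[1,[-0.3,0,0],0],[1,[0,0,0],0]])

```text
time: 9.27
tool_pos: [529.7, 60.2, 37.0]
tcp_rot: [180.0, -0.1, -175.3]
ft_force: [-6.8, -0.1, 2.7]
finger_gap: 85.1
grip_force: 0.0
```

Emit:
play_rows(increments=[[1,[-0.2,0,0],0],[1,[0,0,0],0]])

```text
time: 9.43
tool_pos: [529.7, 60.2, 36.9]
tcp_rot: [180.0, -0.1, -175.4]
ft_force: [-8.7, 0.5, 2.4]
finger_gap: 85.5
grip_force: 0.0
```

Emit:
play_rows(increments=[[1,[-0.4,0,0],0],[1,[0,0,0],0],[1,[0,0,0],0]])

```text
time: 9.68
tool_pos: [529.7, 60.3, 36.7]
tcp_rot: [180.0, -0.2, -175.4]
ft_force: [-9.6, -0.2, 4.1]
finger_gap: 85.0
grip_force: 0.0
```

The box bears on the back rail: about 9.6 N against 3.5 N of drag. I'll retreat, lift and look.

Emit:
play_rows(increments=[[1,[10,0,0],0],[1,[20,0,0],0],[1,[20,0,0],0],[0,[0,0,-38],0],[0,[0,0,-38],0],[0,[0,0,-38],0],[0,[0,0,-38],0],[0,[0,0,-38],0],[0,[0,0,-38],0],[0,[0,0,-38],0],[0,[0,0,0],0],[0,[0,0,0],0]])

```text
time: 10.68
tool_pos: [483.5, 56.2, 307.1]
tcp_rot: [-180.0, 0.5, -175.3]
ft_force: [-0.1, 0.0, -0.7]
finger_gap: 42.7
grip_force: 0.0
```

```bash
python3 - <<'E'
from h import *
s=sense();print(s["tool_pos"],s["tcp_rot"],s["ft_force"],s["finger_gap"])
c=snapshot("wrist");np.save("wr2.npy",c,allow_pickle=True)
i=c["color"][...,::-1]; cv2.imwrite("pics/wr2f.png",i); cv2.imwrite("pics/wr2.png",cv2.resize(i[165:285,180:340],None,fx=5,fy=5,interpolation=cv2.INTER_CUBIC))
E
```

```text
[483.50642189  56.19833722 307.14423324] [-179.96857103    0.46927865 -175.3469317 ] [-0.14407135  0.04802037 -0.73067088] 42.7270457903068
```

View pics/wr2.png

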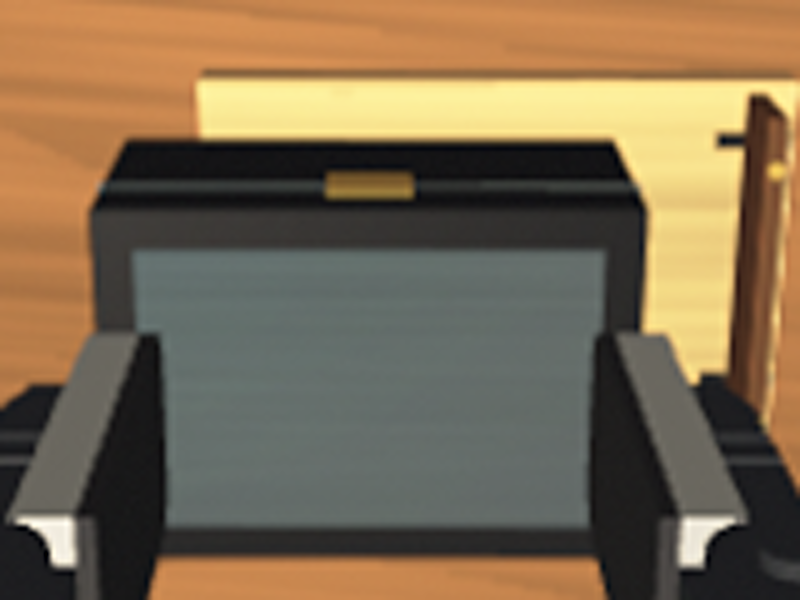

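```bash
python3 - <<'E'
from h import *
c=np.load("wr2.npy",allow_pickle=True).item()
P=lambda u,z: ray(np.array(u)/5+[180-.4,165-.4],c,z)[:2]
th=np.radians(4.45);ex=np.array([np.cos(th),np.sin(th)]);ey=np.array([-ex[1],ex[0]]);cr=np.array([585.3,99.1])
for n,u,z in [("box -x-y top",(92,210),90),("box -x+y top",(645,210),90),("bot",(128,142),30),("bot",(612,142),30),("riser -x-y",(197,80),30),("riser -x+y",(797,80),30),("siderail -y top",(748,100),56),("siderail",(730,380),56)]:
    p=P(u,z);print(n,p.round(1),((p-cr)@ex).round(1),((p-cr)@ey).round(1))
t=sense()["tool_pos"][:2]-cr;print("tcp riser",t@ex,t@ey)
E
```

```text
box -x-y top [546.3  -9.1] -47.2 -104.8
box -x+y top [535.1 127.1] -47.8 31.8
bot [547.8  -9.4] -45.8 -105.2
bot [536.5 127.9] -46.5 32.5
riser -x-y [527.9   9.3] -64.2 -85.1
riser -x+y [514.1 177.3] -64.9 83.5
siderail -y top [514.1 157.4] -66.5 63.6
siderail [595.2 164.7] 15.0 64.7
tcp riser -105.97956569932 -34.766509578984206
```

The box is square to the riser, its -x face parallel to the riser edge. It still needs to go about 32 mm in +y. Going round to the -y side and turning the tool 90°.

Emit:
play_rows(increments=[[0,[-26,-26,0],0],[0,[-27,-26,0],0],[0,[-27,-27,0],0],[0,[-26,-26,0],0],[0,[0,0,0],0.121],[0,[0,0,0],0.121],[0,[0,0,0],0.121],[0,[0,0,0],0.121],[0,[0,0,0],0.121],[0,[0,0,0],0.121],[0,[0,0,0],0.121],[0,[0,0,0],0.121]])

```text
time: 11.73
tool_pos: [594.8, -39.8, 300.7]
tcp_rot: [-179.9, -0.1, 128.8]
ft_force: [0.3, 0.8, 0.4]
finger_gap: 42.4
grip_force: 0.0
```

Emit:
play_rows(increments=[[0,[0,0,0],0.121],[0,[0,0,0],0.121],[0,[0,0,0],0.121],[0,[0,0,0],0.121],[0,[0,0,0],0.121],[0,[0,0,38],0],[0,[0,0,38],0],[0,[0,0,38],0],[0,[0,0,38],0],[0,[0,0,0],0],[0,[0,0,0],0],[0,[0,0,0],0]])

```text
time: 12.73
tool_pos: [596.0, -40.0, 152.6]
tcp_rot: [180.0, 0.0, 94.5]
ft_force: [0.7, -0.0, 1.2]
finger_gap: 42.8
grip_force: 0.0
```

```bash
python3 - <<'E'
from h import *
th=np.radians(4.45);ex=np.array([np.cos(th),np.sin(th)]);ey=np.array([-ex[1],ex[0]]);cr=np.array([585.3,99.1])
s=sense();t=s["tool_pos"][:2]-cr;print("tcp riser",t@ex,t@ey,s["tool_pos"],s["tcp_rot"],s["ft_force"],s["joint_pos"].round(1))
E
```

```text
tcp riser -0.13729678460835562 -139.49402265546925 [595.98633159 -39.98415986 152.59164383] [1.79953681e+02 1.08045853e-02 9.45261013e+01] [ 0.65560114 -0.03422172  1.20635164] [ -8.8   9.8  91.    0.   79.1 -13.3]
```

Emit:
play_rows(increments=[[0,[0,0,38],0],[0,[0,0,38],0],[0,[0,0,30],0],[0,[0,0,8],0],[0,[0,0,0],0],[0,[5,0,0],0],[0,[5,0,0],0],[0,[4,0,0],0],[0,[0,0,0],0],[0,[0,0,0],0]])

```text
time: 13.57
tool_pos: [595.4, -25.6, 38.9]
tcp_rot: [179.9, 0.0, 94.6]
ft_force: [-0.1, -0.6, 0.3]
finger_gap: 42.4
grip_force: 0.0
```

Emit:
play_rows(increments=[[0,[1.5,0,0],0],[0,[1.5,0,0],0],[0,[1.5,0,0],0],[0,[1.5,0,0],0],[0,[1.5,0,0],0],[0,[1.5,0,0],0],[0,[1.5,0,0],0],[0,[1.5,0,0],0]])

```text
time: 14.23
tool_pos: [593.4, -14.2, 37.3]
tcp_rot: [-180.0, 0.0, 94.5]
ft_force: [-1.4, -4.3, 0.8]
finger_gap: 42.7
grip_force: 0.0
```

Emit:
play_rows(increments=[[0,[1.5,0,0],0],[0,[1.5,0,0],0],[0,[1.5,0,0],0],[0,[1.5,0,0],0]])

```text
time: 14.57
tool_pos: [592.8, -7.9, 37.3]
tcp_rot: [-180.0, 0.0, 94.5]
ft_force: [-0.9, -3.5, 0.7]
finger_gap: 42.9
grip_force: 0.0
```

Emit:
play_rows(increments=[[0,[1.5,0,0],0],[0,[1.5,0,0],0],[0,[1.5,0,0],0],[0,[1.5,0,0],0],[0,[1.5,0,0],0],[0,[1.5,0,0],0]])

```text
time: 15.07
tool_pos: [592.1, 1.1, 37.2]
tcp_rot: [-180.0, 0.0, 94.5]
ft_force: [-1.1, -4.7, 0.2]
finger_gap: 42.8
grip_force: 0.0
```

Emit:
play_rows(increments=[[0,[1,0,0],0],[0,[1,0,0],0],[0,[1,0,0],0],[0,[1,0,0],0]])

```text
time: 15.4
tool_pos: [591.8, 5.0, 37.3]
tcp_rot: [-180.0, 0.0, 94.5]
ft_force: [-1.2, -4.1, 0.3]
finger_gap: 42.6
grip_force: 0.0
```

Emit:
play_rows(increments=[[0,[1,0,0],0],[0,[1,0,0],0]])

```text
time: 15.57
tool_pos: [591.7, 7.0, 37.3]
tcp_rot: [-180.0, 0.0, 94.5]
ft_force: [-1.9, -4.3, -0.3]
finger_gap: 42.9
grip_force: 0.0
```

Emit:
play_rows(increments=[[0,[0.5,0,0],0],[0,[0.5,0,0],0]])

```text
time: 15.73
tool_pos: [591.6, 8.0, 37.3]
tcp_rot: [-180.0, 0.0, 94.5]
ft_force: [-1.1, -4.2, 1.0]
finger_gap: 42.7
grip_force: 0.0
```

Emit:
play_rows(increments=[[0,[0.5,0,0],0],[0,[0.5,0,0],0]])

```text
time: 15.9
tool_pos: [591.5, 9.0, 37.3]
tcp_rot: [-180.0, -0.0, 94.5]
ft_force: [-2.1, -3.5, 0.2]
finger_gap: 42.7
grip_force: 0.0
```

Emit:
play_rows(increments=[[0,[0.5,0,0],0]])

```text
time: 15.98
tool_pos: [591.5, 9.5, 37.3]
tcp_rot: [-180.0, 0.0, 94.5]
ft_force: [-0.7, -4.1, 0.3]
finger_gap: 42.9
grip_force: 0.0
```

Emit:
play_rows(increments=[[0,[0.5,0,0],0]])

```text
time: 16.07
tool_pos: [591.5, 9.9, 37.3]
tcp_rot: [-180.0, 0.0, 94.5]
ft_force: [-1.0, -5.1, 0.1]
finger_gap: 42.6
grip_force: 0.0
```

Emit:
play_rows(increments=[[0,[0.5,0,0],0]])

```text
time: 16.15
tool_pos: [591.4, 10.5, 37.2]
tcp_rot: [-180.0, 0.0, 94.5]
ft_force: [-1.1, -3.9, -0.1]
finger_gap: 42.5
grip_force: 0.0
```

Emit:
play_rows(increments=[[0,[0.5,0,0],0]])

```text
time: 16.23
tool_pos: [591.4, 11.0, 37.3]
tcp_rot: [-180.0, -0.0, 94.5]
ft_force: [-0.8, -5.5, 0.6]
finger_gap: 42.5
grip_force: 0.0
```

Emit:
play_rows(increments=[[0,[0.5,0,0],0]])

```text
time: 16.32
tool_pos: [591.3, 11.5, 37.3]
tcp_rot: [-180.0, 0.0, 94.5]
ft_force: [-1.2, -4.6, 0.5]
finger_gap: 42.6
grip_force: 0.0
```

Emit:
play_rows(increments=[[0,[0.5,0,0],0]])

```text
time: 16.4
tool_pos: [591.3, 12.0, 37.3]
tcp_rot: [-180.0, 0.0, 94.5]
ft_force: [-0.9, -3.8, 0.6]
finger_gap: 42.7
grip_force: 0.0
```

Emit:
play_rows(increments=[[0,[0.5,0,0],0]])

```text
time: 16.48
tool_pos: [591.3, 12.5, 37.3]
tcp_rot: [-180.0, -0.0, 94.5]
ft_force: [-2.3, -5.4, 0.8]
finger_gap: 42.5
grip_force: 0.0
```

Emit:
play_rows(increments=[[0,[0.5,0,0],0]])

```text
time: 16.57
tool_pos: [591.3, 13.0, 37.3]
tcp_rot: [-180.0, -0.0, 94.5]
ft_force: [-0.6, -4.9, -0.3]
finger_gap: 42.2
grip_force: 0.0
```

Emit:
play_rows(increments=[[0,[0.5,0,0],0]])

```text
time: 16.65
tool_pos: [591.2, 13.5, 37.3]
tcp_rot: [-180.0, -0.0, 94.5]
ft_force: [-1.0, -4.4, 0.3]
finger_gap: 43.0
grip_force: 0.0
```

Emit:
play_rows(increments=[[0,[0.5,0,0],0]])

```text
time: 16.73
tool_pos: [591.1, 14.0, 37.2]
tcp_rot: [-180.0, -0.0, 94.5]
ft_force: [-1.6, -4.7, -0.5]
finger_gap: 43.0
grip_force: 0.0
```

Emit:
play_rows(increments=[[0,[0.5,0,0],0]])

```text
time: 16.82
tool_pos: [591.1, 14.5, 37.3]
tcp_rot: [-180.0, -0.0, 94.5]
ft_force: [-1.8, -4.6, 0.3]
finger_gap: 42.8
grip_force: 0.0
```

Emit:
play_rows(increments=[[0,[0.5,0,0],0]])

```text
time: 16.9
tool_pos: [591.0, 15.0, 37.2]
tcp_rot: [-180.0, -0.0, 94.5]
ft_force: [-1.3, -4.3, 0.4]
finger_gap: 42.6
grip_force: 0.0
```

Emit:
play_rows(increments=[[0,[0.5,0,0],0]])

```text
time: 16.98
tool_pos: [591.1, 15.3, 37.3]
tcp_rot: [-180.0, 0.0, 94.5]
ft_force: [-1.2, -7.2, 0.6]
finger_gap: 42.6
grip_force: 0.0
```

Emit:
play_rows(increments=[[0,[0.5,0,0],0]])

```text
time: 17.07
tool_pos: [591.1, 15.3, 37.3]
tcp_rot: [-180.0, 0.1, 94.5]
ft_force: [-1.5, -9.7, 0.3]
finger_gap: 43.1
grip_force: 0.0
```

It has met the side rail: 9.7 N against about 4.5 N of drag. I'll hold briefly, retreat and look.

Emit:
play_rows(increments=[[0,[0.2,0,0],0],[0,[0,0,0],0],[0,[0,0,0],0]])

```text
time: 17.32
tool_pos: [591.1, 15.2, 37.3]
tcp_rot: [-180.0, 0.1, 94.5]
ft_force: [-2.7, -8.2, 0.0]
finger_gap: 42.8
grip_force: 0.0
```

Emit:
play_rows(increments=[[0,[-10,0,0],0],[0,[-20,0,0],0],[0,[-25,0,0],0],[0,[0,0,-38],0],[0,[0,0,-38],0],[0,[0,0,-38],0],[0,[0,0,-38],0],[0,[0,0,-38],0],[0,[0,0,-38],0],[0,[0,0,0],0]])

```text
time: 18.15
tool_pos: [599.4, -38.9, 276.1]
tcp_rot: [179.1, 0.1, 94.6]
ft_force: [1.2, 0.3, 1.9]
finger_gap: 42.6
grip_force: 0.0
```

```bash
python3 - <<'E'
from h import *
s=sense();print(s["time"],s["tool_pos"],s["ft_force"])
c=snapshot("wrist");np.save("wr3.npy",c,allow_pickle=True)
cv2.imwrite("pics/wr3.png",c["color"][...,::-1])
c=snapshot("top");i=c["color"][...,::-1][160:240,180:280];t=cv2.resize(i,None,fx=6,fy=6,interpolation=cv2.INTER_CUBIC)
cv2.imwrite("pics/top3.png",t)
E
```

```text
18.15 [599.35569656 -38.92576577 276.0749858 ] [1.18863587 0.26223141 1.8847226 ]
```

View pics/wr3.png

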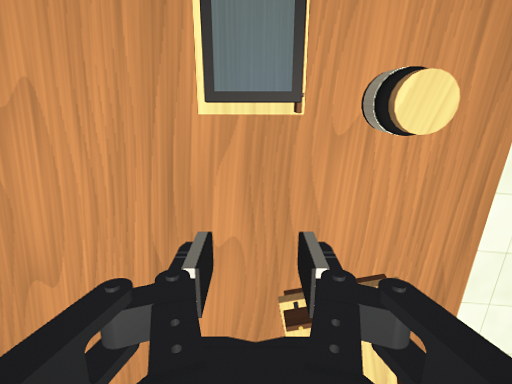

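The box now sits inside the riser, with margin visible on both open edges (-y edge at row ~113, -x edge at column ~197) and its sides parallel to the riser. I'll check the top view too.

View pics/top3.png

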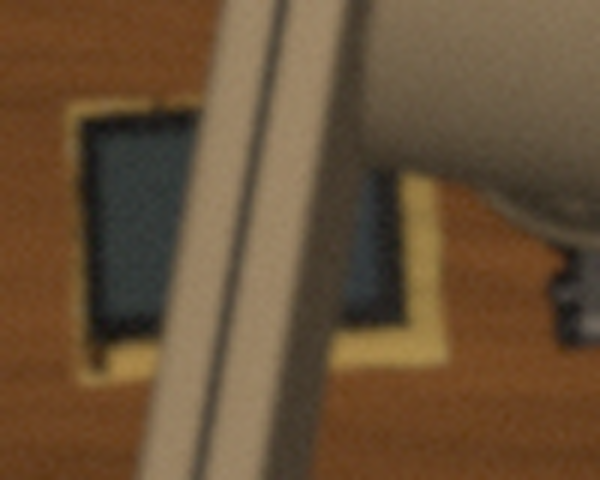

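The box sits square and inside the riser on every side (box edges about parallel to the riser's, rows 322-338 against 360-382). Handing in.

```bash
python3 -c "
from bench import *
print(hand_in())"
```

```text
the job is handed in; nothing more can be done
None
```

The job is handed in: the box was slid squarely against the back rail (about 9.6 N at the end, against 3.5 N of sliding drag), then against the side rail (about 9.7 N against 4.5 N), and the last pictures show it square on the riser with no overhang and the arm clear.

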